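# Dress the hand-wound doughnut carousel

## Robot

A 7-joint arm with a two-finger parallel gripper is mounted at the origin on the work surface. World frame = base frame: x ahead of the robot, y to its left, z up, the work surface at z = 0. Lengths are in m, angles in rad, forces in N, time in s.
With the tool pointing down it reaches from about 0.4 to 0.85 m from the base axis. Payload 6.9 kg.
Tool frame: the origin (TCP) lies midway between the tips of the shut fingers; the grasp point (between the pads) lies behind it (ctrl.pinch_z is the z of the grasp point in the tool frame, in m); z points along the fingers, y is the direction in which the jaws open and shut (so a half turn about z gives the same grasp; the last joint's range is limited). The gripper opens to 85 mm and grips with 20 to 120 N. Pads are 22 mm wide; open, the fingers measure 114 mm over their backs; the gripper's body (76 mm by 85 mm) begins 54 mm behind the grasp point. The pads swing forward as they close: fully open they stand 13 mm farther back than shut.
Start: joints at [-1.119, 0.507, -0.238, 1.5, 0.126, 1.149, -0.155], TCP at [0.212, 0.588, 0.21] pointing down, gripper open.
Joint ranges: [-3.08, 3.08], [-0.24, 2.05], [-1.43, 1.35], [0, 2.5], [-1.52, 4.66], [0.17, 1.96], [-2.89, 2.89]. Speed limits (rad/s): [2.39, 2.39, 3.14, 3.14, 3.14, 3.14, 3.14].

## Interface

Orientations are given as a unit quaternion [w, x, y, z].
In Python, from station import ctrl, get_state, vision, ticket, models gives the robot as it stands. Calls block until the motion is done:
- ctrl.movep(position, orientation): joint-space move of the TCP to a pose.
- ctrl.movel(position, frame=None, max_speed=0.15): straight line of the TCP; frame=None keeps the orientation; max_speed is the mean speed in m/s.
- ctrl.set_joints(angles): joint-space move.
- ctrl.ungrasp() and ctrl.close_gripper(force=None): open the fingers fully, or close them until they stop; force is the grip in N (None keeps the last).
- ctrl.pause(seconds).
- ctrl.ik(position, orientation): joint angles nearest the present ones, or None.
- get_state(): the state.
- vision.grab_frame(name): name is "side" or "top" or "wrist"; returns (picture, depth): 420x560x3 uint8, blue, green, red; 420x560 float32, m along the optical axis (not along the pixel's ray), 0 where there is no reading.
- vision.camera_info(name): a dict with "mtx" (3x3 intrinsics, pixels), "R" (3x3) and "t" (3): a world point X has camera coordinates R X + t; the wrist camera has in their place "hand_eye" (4x4, takes a point from camera to tool coordinates, whose origin is the TCP and whose axes are the flange's). Camera axes: x right, y down, z forward; pixel columns grow to the right and rows downward; lengths in m; the calibration is good to about 2 mm. A picture is of the moment at which its call begins: read the wrist's pose just before it. camera_info takes no time and is no camera call.
A pose or a line that the arm cannot do raises ctrl.Unreachable and nothing moves.
- ticket.close_job(): hands the job in, once; it reports no verdict.
Trained networks look in the newest picture that a camera, given by its name, has taken for a name from the list of things; names that differ only in an ending like _2 or _b are one class to them, and where a whole thing is asked for, a point or a joint stands for the part that bears it (a point fixed in the world has none). Each returns a list of dicts, best first, with "p" (0 to 1); they miss things now and then, are a little off and sometimes report something else, mostly with a low value. They report only what shows in the picture. A call takes as long as a camera call. They do not tell look-alikes from the thing itself.
- models.recognise(camera, target): "point" ([column, row] in pixels, amid what is visible of it).
- models.masks_of(camera, target): "mask" (420x560 bool, what is visible of it) and "point" ([column, row] in pixels, amid what is visible of it).
The state is a dict: "time": time; "qpos": joint angles; "qd": joint speeds; "tau": joint torques, N m; "tcp_pos": TCP position; "eef_rot": TCP orientation; "contact_force": force on the tool from outside, world axes, zero at the start; "wrist_torque": the same for the moment, N m; "width": finger opening in m.
Only numpy, scipy, OpenCV 4.12 (cv2) and the standard library are available. Lean on these libraries where they do the work, as an engineer would, in place of code of your own. Each camera call takes 0.05 s, during which the arm holds its last target. There are 200 camera calls.

## Task

Dress the hooded counter carousel for opening time: wind its handwheel forward (anticlockwise seen from above) until a first empty stall stands square in the hood's opening, then lay one long iced display doughnut from the tray flat in that stall, iced side up, and give the wheel one full turn forward to carry it in under the hood and bring round the next stall; go on, one doughnut a stall and one full turn after each, until every long iced doughnut is under the hood. Finish by standing the red ring sign upright in the empty stall left square in the opening. Turn the wheel gently, and leave everything else on the counter, the sugared ring doughnuts too, where it is.

Things in the scene. Friction and masses are not known exactly. Their poses are not given: they have to be found in the camera images.
- unit: Fixed carousel housing, 400 mm wide, with a clear hood, roof 90 mm up. Origin on the counter under the carousel's axis. Its -x side faces the robot (yaw up to 0.2 rad). There the hood is open: no front wall, no roof for unit x below -90 mm, nor for x below -30 mm within 90 mm either side of the x axis (red edging). A gear arm leads to the handwheel on its -y side.
- opening (a point): The loading place: where the centre of a stall's floor lies when the stall is square in the opening; 112 mm from the carousel axis along the unit's -x, 30 mm above the counter (height of all stall floors). Its axes are the unit's; a stall there runs along the unit's x axis.
- stall0 (a point): Centre of the floor of stall 0 on the revolving steel disc (radius 175 mm, top 30 mm above the counter), 112 mm from the disc's axis. A stall is a white strip running radially between two rails 104 mm long, 12 mm high and 6 mm thick, 54 mm apart inside, open at both ends. Five stalls, 72 degrees apart. All are empty at first.
- stall1 (a point): Centre of the floor of stall 1 on the revolving steel disc (radius 175 mm, top 30 mm above the counter), 112 mm from the disc's axis. A stall is a blue strip running radially between two rails 104 mm long, 12 mm high and 6 mm thick, 54 mm apart inside, open at both ends. Five stalls, 72 degrees apart. All are empty at first.
- stall2 (a point): Centre of the floor of stall 2 on the revolving steel disc (radius 175 mm, top 30 mm above the counter), 112 mm from the disc's axis. A stall is a white strip running radially between two rails 104 mm long, 12 mm high and 6 mm thick, 54 mm apart inside, open at both ends. Five stalls, 72 degrees apart. All are empty at first.
- stall3 (a point): Centre of the floor of stall 3 on the revolving steel disc (radius 175 mm, top 30 mm above the counter), 112 mm from the disc's axis. A stall is a blue strip running radially between two rails 104 mm long, 12 mm high and 6 mm thick, 54 mm apart inside, open at both ends. Five stalls, 72 degrees apart. All are empty at first.
- stall4 (a point): Centre of the floor of stall 4 on the revolving steel disc (radius 175 mm, top 30 mm above the counter), 112 mm from the disc's axis. A stall is a white strip running radially between two rails 104 mm long, 12 mm high and 6 mm thick, 54 mm apart inside, open at both ends. Five stalls, 72 degrees apart. All are empty at first.
- wheel (a joint): Angle of the black handwheel (diameter 135 mm, upright axis), rad, counted over many turns; positive is anticlockwise from above. Geared 5:1 to the carousel, same sense: at 0 stall 0 is square in the opening, at 2 pi stall 1, at 4 pi stall 2 and so on. Starts between -4.4 and -1.0; stops at -5 and 37. Light friction (about 2 N at the knob); stays where left.
- wheel_axis (a point): Point on the handwheel's axis at the wheel's top face, 97 mm above the counter.
- crank_grip (a point): Grip point of the red crank knob on the handwheel: an upright cylinder, diameter 24 mm, from 102 to 150 mm above the counter, 50 mm from the wheel's axis; this point is on its axis 132 mm above the counter. The knob spins freely on its pin, so a gripper that holds it may go round without turning itself.
- tray: Fixed aluminium sheet tray, 290 x 290 mm, floor 4 mm above the counter, rim 14 mm above the counter. Origin under its centre.
- doughnut0: Long iced display doughnut (hard resin dummy), orange glaze with sprinkles: 105 mm along its x, 40 mm wide (y), 32 mm high, about 60 g. Origin at the centre of its underside; z out of the iced top. Lies on the tray among the others; two to four of the four are present.
- doughnut1: Long iced display doughnut (hard resin dummy), chocolate icing with sprinkles: 105 mm along its x, 40 mm wide (y), 32 mm high, about 60 g. Origin at the centre of its underside; z out of the iced top. Lies on the tray among the others; two to four of the four are present.
- doughnut2: Long iced display doughnut (hard resin dummy), orange glaze with sprinkles: 105 mm along its x, 40 mm wide (y), 32 mm high, about 60 g. Origin at the centre of its underside; z out of the iced top. Lies on the tray among the others; two to four of the four are present.
- doughnut3: Long iced display doughnut (hard resin dummy), chocolate icing with sprinkles: 105 mm along its x, 40 mm wide (y), 32 mm high, about 60 g. Origin at the centre of its underside; z out of the iced top. Lies on the tray among the others; two to four of the four are present.
- sign: Red ring sign, about 150 g: wooden foot 70 mm (x) x 40 mm (y) x 20 mm high, carrying an upright red disc of diameter 72 mm and thickness 12 mm (thickness along x, face along y), whose centre is 54 mm above the underside; top at 90 mm. Origin at the centre of the underside. Starts standing on the counter. It goes in the stall with its foot lengthwise between the rails.
- ring0: Sugar-dusted ring doughnut on the tray, diameter 62 mm, 26 mm high; stays on the tray. Origin under its centre.
- ring1: A second sugar-dusted ring doughnut like ring0; stays on the tray.
- sprinkle_jar: Jar of sprinkles, diameter 64 mm, 110 mm high; leave alone.
- shaker: Sugar shaker, a small white can, diameter 48 mm, 90 mm high; leave alone.
- spatula: Spatula, 200 mm long, lying on the counter; leave alone.
Things that resemble listed ones, but are neither listed nor needed, are in the scene too. Leave any green or purple look-alike of the sign alone.

How it is judged:
By the outcome, as a careful person would: the job done as asked, in the order asked, and still so for the second after the job is handed in, with the robot touching nothing.
Of doughnut0, doughnut1, doughnut2, doughnut3 only 2 to 4 are there at a start; the rules pass over those that are not, and their reading is None.
At some moment in a run one of sign may be knocked a few centimetres aside while the robot is not near it.
Once in a run the grip may slacken for a moment while it holds something.
It also fails if it takes over 210 s, if anything falls off the work surface, if the arm or the gripper's body presses on something with over 40 N, if the wrist force passes 120 N, or if a joint passes its speed limit or range.

## Working session

There is one attempt and no reset: what is moved stays moved. The work goes in short steps, each a Python script; the robot and the scene stay as the last script left them, time stands still between calls to the robot, and variables do not carry over. Pictures are saved under pics/ and viewed, about 12 in all and at most 16, crops included, and the job is handed in when it is done.

```bash
ls; mkdir -p pics
python3 - <<'E'
from station import ctrl, get_state, vision, models
import cv2, numpy as np
for n in("top","side"):
    im,d=vision.grab_frame(n); cv2.imwrite(f"pics/{n}0.png",im); np.save(f"pics/{n}0.npy",d)
    c=vision.camera_info(n); print(n,np.round(c["mtx"],1).tolist(),"pos",(-c["R"].T@c["t"]).round(3),c["R"][2].round(2))
    for t in ["unit","stall0","stall1","wheel","crank_grip","tray","doughnut0","doughnut1","sign","ring0"]:
        print(t,[(np.round(r["point"]).tolist(),round(r["p"],2)) for r in models.recognise(n,t)])
print(vision.camera_info("wrist")); s=get_state(); print(s["time"],s["tcp_pos"],s["eef_rot"],s["width"],ctrl.pinch_z)
E
```

```text
pics
top [[393.1, 0.0, 277.6], [0.0, 393.1, 207.9], [0.0, 0.0, 1.0]] pos [ 0.429 -0.064  1.186] [ 0.1   0.02 -1.  ]
unit [([290.0, 265.0], 0.7), ([310.0, 166.0], 0.58), ([155.0, 223.0], 0.53)]
stall0 [([301.0, 207.0], 0.93)]
stall1 [([301.0, 207.0], 0.93)]
wheel [([401.0, 186.0], 0.86)]
crank_grip [([398.0, 171.0], 0.55)]
tray [([156.0, 224.0], 0.64)]
doughnut0 [([187.0, 204.0], 0.89), ([120.0, 238.0], 0.63), ([135.0, 212.0], 0.62), ([175.0, 232.0], 0.59)]
doughnut1 [([187.0, 204.0], 0.89), ([120.0, 238.0], 0.63), ([135.0, 212.0], 0.62), ([175.0, 232.0], 0.59)]
sign [([350.0, 255.0], 0.79), ([339.0, 296.0], 0.77), ([420.0, 267.0], 0.62)]
ring0 [([152.0, 188.0], 0.81), ([161.0, 259.0], 0.74)]
side [[532.7, 0.0, 282.0], [0.0, 532.7, 210.9], [0.0, 0.0, 1.0]] pos [-0.156 -0.766  1.047] [ 0.49  0.53 -0.69]
unit [([357.0, 226.0], 0.97)]
stall0 [([314.0, 243.0], 0.97)]
stall1 [([314.0, 243.0], 0.97)]
wheel [([415.0, 278.0], 0.82)]
crank_grip [([417.0, 255.0], 0.48)]
tray [([222.0, 155.0], 0.73)]
doughnut0 [([202.0, 186.0], 0.81), ([228.0, 185.0], 0.66), ([163.0, 162.0], 0.62), ([196.0, 162.
[... 246 characters left out ...]
0 [([170.0, 193.0], 0.56), ([221.0, 157.0], 0.51)]
{'mtx': array([[336.10284823,   0.        , 280.97889724],
       [  0.        , 336.10284823, 209.1442562 ],
       [  0.        ,   0.        ,   1.        ]]), 'hand_eye': array([[ 9.75532164e-04, -9.65954382e-01, -2.58710610e-01,
         6.63965697e-02],
       [ 9.99999483e-01,  8.68359424e-04,  5.28529034e-04,
         1.16349864e-04],
       [-2.85881141e-04, -2.58710992e-01,  9.65954730e-01,
        -1.63283979e-01],
       [ 0.00000000e+00,  0.00000000e+00,  0.00000000e+00,
         1.00000000e+00]])}
1.1 [0.21186647 0.58799314 0.20988004] [-1.94298379e-06  1.72041534e-01  9.85089697e-01  5.19848023e-07] 0.08531341679556036 -0.0187
```

View images.

Run:
```python
import cv2
a=cv2.imread("pics/top0.png"); c=a[110:330,60:470]; cv2.imwrite("pics/top0c.png",cv2.resize(c,(800,430),interpolation=cv2.INTER_CUBIC))
```

```text
(no output)
```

View pics/top0c.png

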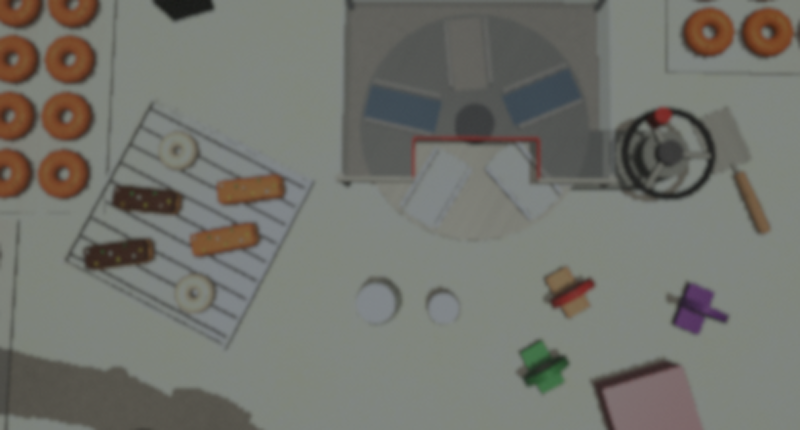

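View pics/side0.png

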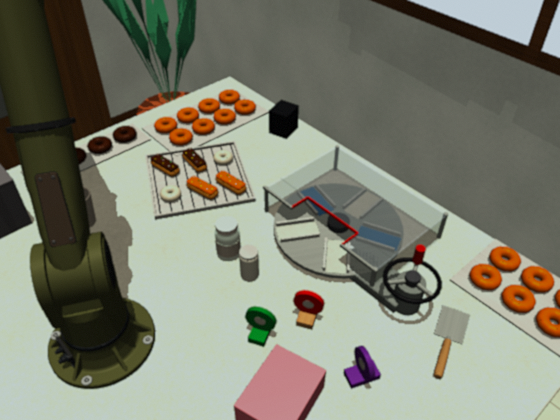

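```bash
cat > h.py <<'E'
from station import ctrl, get_state, vision, models, ticket
import cv2, numpy as np
from scipy.spatial.transform import Rotation as Ro
def q(a): return [0.,np.cos(a/2),np.sin(a/2),0.]
def pose(cam,s=None):
    "camera centre and camera->world rotation, K"
    c=vision.camera_info(cam)
    if cam!="wrist": return -c["R"].T@c["t"], c["R"].T, c["mtx"]
    w,x,y,z=s["eef_rot"]; R=Ro.from_quat([x,y,z,w]).as_matrix(); H=c["hand_eye"]
    return R@H[:3,3]+s["tcp_pos"], R@H[:3,:3], c["mtx"]
def rays(P,px):
    px=np.atleast_2d(px).astype(float); K=P[2]
    return np.c_[(px[:,0]-K[0,2])/K[0,0],(px[:,1]-K[1,2])/K[1,1],np.ones(len(px))]@P[1].T
def plane(P,px,z):
    r=rays(P,px); return P[0]+r*((z-P[0][2])/r[:,2])[:,None]
def cloud(P,d):
    v,u=np.mgrid[:d.shape[0],:d.shape[1]]
    return (P[0]+rays(P,np.c_[u.ravel(),v.ravel()])*d.ravel()[:,None]).reshape(*d.shape,3)
def pix(P,X):
    c=(np.atleast_2d(X)-P[0])@P[1]; k=c@P[2].T; return k[:,:2]/k[:,2:]
def look(cam,name=None):
    s=get_state(); P=pose(cam,s); im,d=vision.grab_frame(cam)
    if name: cv2.imwrite(f"pics/{name}.png",im)
    return P,im,d
def dets(cam,t,pmin=.3): return [m for m in models.masks_of(cam,t) if m["p"]>pmin]
E
python3 - <<'E'
from h import *
P,im,d=look("top"); C=cloud(P,d)
print("counter z",np.median(C[300:330,200:260,2]))
for t in ["doughnut0","ring0","sign","wheel","crank_grip","tray","stall0","unit"]:
    for m in dets("top",t):
        k=m["mask"]&(d>0); X=C[k]; zt=np.percentile(X[:,2],90)
        mu=cv2.minAreaRect(plane(P,np.argwhere(m["mask"])[:,::-1],zt)[:,:2].astype(np.float32)*1000)
        print(t,round(m["p"],2),np.round(m["point"]).tolist(),"z90",zt.round(3),"box mm",np.round(mu[0]),np.round(mu[1]),round(mu[2]),"bgr",np.median(im[m["mask"]],0), "rad",np.hypot(*mu[0])//1)
S,ims,ds=look("side")
for m in dets("side","sign"): print("side sign",np.round(m["point"]),np.median(cloud(S,ds)[m["mask"]],0).round(3),np.median(ims[m["mask"]],0))
# red knob in top and side
hsv=cv2.cvtColor(im,cv2.COLOR_BGR2HSV); r=((hsv[...,0]<8)|(hsv[...,0]>172))&(hsv[...,1]>130)
n,l,st,ce=cv2.connectedComponentsWithStats(r.astype(np.uint8))
for i in range(1,n):
    if st[i,4]>15: print("red top",ce[i].round(1),st[i],np.median(C[l==i],0).round(3))
E
```

```text
counter z -0.00013519385482863022
doughnut0 0.92 [133.0, 211.0] z90 0.038 box mm [526. 377.] [105.  36.] 85 bgr [36. 45. 59.] rad 646.0
doughnut0 0.65 [189.0, 205.0] z90 0.038 box mm [542. 219.] [ 39. 102.] 8 bgr [ 54.  87. 120.] rad 584.0
doughnut0 0.62 [175.0, 233.0] z90 0.038 box mm [467. 256.] [ 39. 102.] 11 bgr [ 53.  85. 119.] rad 531.0
doughnut0 0.59 [119.0, 238.0] z90 0.038 box mm [441. 415.] [ 39. 104.] 7 bgr [36. 46. 59.] rad 605.0
ring0 0.81 [152.0, 188.0] z90 0.031 box mm [602. 334.] [54. 60.] 1 bgr [113. 125. 124.] rad 688.0
ring0 0.65 [311.0, 168.0] z90 0.093 box mm [ 658. -186.] [378. 542.] 1 bgr [90. 95. 95.] rad 684.0
ring0 0.59 [159.0, 259.0] z90 0.031 box mm [388. 301.] [55. 53.] 2 bgr [114. 126. 124.] rad 491.0
sign 0.78 [419.0, 267.0] z90 0.087 box mm [ 370. -436.] [72. 66.] 64 bgr [94. 55. 84.] rad 571.0
sign 0.68 [352.0, 259.0] z90 0.087 box mm [ 397. -247.] [69. 62.] 66 bgr [ 69.  89. 116.] rad 467.0
sign 0.67 [337.0, 299.0] z90 0.087 box mm [ 291. -211.] [73. 64.] 57 bgr [65. 95. 61.] rad 359.0
wheel 0.56 [399.0, 186.0] z90 0.125 box mm [ 590. -383.] [128. 12
[... 362 characters left out ...]
.0, 205.0] z90 0.036 box mm [ 545. -117.] [151. 291.] 1 bgr [120. 127. 125.] rad 557.0
stall0 0.77 [301.0, 206.0] z90 0.036 box mm [ 545. -117.] [151. 291.] 1 bgr [120. 127. 125.] rad 557.0
unit 0.94 [311.0, 165.0] z90 0.093 box mm [ 657. -188.] [372. 542.] 0 bgr [90. 94. 95.] rad 683.0
unit 0.66 [305.0, 206.0] z90 0.039 box mm [ 545. -117.] [296. 156.] 88 bgr [120. 126. 125.] rad 557.0
side sign [362. 368.] [ 0.359 -0.452  0.036] [85. 28. 70.]
side sign [308. 304.] [ 0.383 -0.267  0.047] [15. 26. 75.]
side sign [260. 325.] [ 0.272 -0.229  0.047] [24. 63.  3.]
red top [398.7 168.9] [394 166  10   7  52] [ 0.637 -0.367  0.15 ]
red top [353.3 260. ] [344 254  20  12  97] [ 0.392 -0.256  0.086]
```

Run:
```python
from h import *
def feas(p): 
    o=[]
    for a in range(-180,180,15):
        j=ctrl.ik(p,q(np.radians(a)))
        if j is not None: o.append((a,round(float(j[6]),1),round(float(j[4]),1)))
    return o
for n,p in dict(wheel=[.585,-.385,.115],wheelfar=[.64,-.40,.115],wlook=[.56,-.25,.42],opening=[.55,-.12,.045],openup=[.55,-.12,.15],d0=[.54,.22,.02],d3=[.526,.377,.02],sign=[.39,-.25,.07]).items(): print(n,feas(p))
```

```text
wheel [(-180, 2.3, -0.2), (-165, 2.5, -0.2), (-150, 2.7, -0.1), (-135, 2.2, 0.9), (-120, -2.4, -0.9), (-105, -2.2, -0.9), (-90, -1.9, -0.9), (-75, -1.6, -0.9), (-60, -1.5, -0.7), (-45, -1.2, -0.7), (-30, -1.0, -0.7), (-15, -0.6, -0.9), (0, -0.3, -0.9), (15, -0.1, -0.9), (30, 0.2, -0.8), (45, 0.4, -0.8), (60, 0.6, -0.8), (75, 0.8, -0.7), (90, 1.0, -0.6), (105, 1.2, -0.4), (120, 1.4, -0.4), (135, 1.6, -0.3), (150, 1.8, -0.3), (165, 2.1, -0.3)]
wheelfar [(-180, 2.2, -0.2), (-165, 2.5, -0.2), (-150, 2.7, -0.1), (-135, 2.9, 0.0), (-120, -2.5, -0.9), (-105, -2.3, -0.9), (-90, -2.0, -0.9), (-75, -1.7, -0.9), (-60, -1.5, -0.9), (-45, -1.3, -0.8), (-30, -1.0, -0.8), (-15, -0.7, -0.8), (0, -0.5, -0.8), (15, -0.2, -0.8), (30, -0.0, -0.8), (45, 0.2, -0.7), (60, 0.5, -0.7), (75, 0.7, -0.7), (90, 0.9, -0.6), (105, 1.1, -0.5), (120, 1.3, -0.4), (135, 1.5, -0.3), (150, 1.7, -0.2), (165, 2.0, -0.2)]
wlook [(-180, 2.2, -0.3), (-165, 2.5, -0.3), (-150, 2.7, -0.3), (-135, 2.3, 0.6), (-120, -2.8, -0.5), (-105, -2.6, -0.5), (-90, -2.3, -0.5), (-75, -2.0, -0.5), (-60, -1.8, -0.5), (-45, -1.5, -0.5), (-30, 
[... 1739 characters left out ...]
0.7), (-30, 2.8, 0.8), (-15, -2.1, -0.5), (0, -1.9, -0.4), (15, -1.7, -0.4), (30, -1.4, -0.3), (45, -1.2, -0.2), (60, -1.0, -0.2), (75, -0.8, -0.1), (90, -0.6, -0.1), (105, -0.4, -0.0), (120, -0.2, 0.0), (135, 0.0, 0.1), (150, 0.3, 0.1), (165, 0.5, 0.2)]
sign [(-180, 2.4, -0.3), (-165, 2.6, -0.2), (-150, 2.7, -0.1), (-135, 2.8, 0.0), (-120, -2.2, -0.9), (-105, -1.9, -0.9), (-90, -1.6, -0.9), (-75, -1.4, -0.9), (-60, -1.3, -0.7), (-45, -1.2, -0.6), (-30, -0.9, -0.6), (-15, -0.7, -0.6), (0, -0.4, -0.6), (15, -0.2, -0.5), (30, -0.0, -0.5), (45, 0.2, -0.4), (60, 0.5, -0.4), (75, 0.7, -0.4), (90, 1.0, -0.4), (105, 1.2, -0.4), (120, 1.4, -0.3), (135, 1.7, -0.3), (150, 1.9, -0.3), (165, 2.2, -0.3)]
```

Run:
```python
from h import *
ctrl.movep([.50,-.20,.36],q(np.radians(150)))
P,im,d=look("wrist","w1"); C=cloud(P,d); np.save("pics/w1C.npy",C)
for t in ["wheel","crank_grip","stall0","unit","sign"]:
    for m in dets("wrist",t,.3):
        print(t,round(m["p"],2),np.round(m["point"]).tolist(),np.median(C[m["mask"]],0).round(3))
hsv=cv2.cvtColor(im,cv2.COLOR_BGR2HSV); r=((hsv[...,0]<8)|(hsv[...,0]>172))&(hsv[...,1]>130)
n,l,st,ce=cv2.connectedComponentsWithStats(r.astype(np.uint8))
for i in range(1,n):
    if st[i,4]>30: print("red",ce[i].round(1),st[i],np.median(C[l==i],0).round(3),np.percentile(C[l==i][:,2],[5,95]).round(3))
print(get_state()["time"])
```

```text
wheel 0.57 [210.0, 304.0] [ 0.604 -0.372  0.097]
crank_grip 0.8 [220.0, 326.0] [ 0.633 -0.364  0.142]
stall0 0.84 [349.0, 167.0] [ 0.547 -0.111  0.03 ]
unit 0.71 [376.0, 231.0] [ 0.627 -0.104  0.089]
sign 0.86 [186.0, 33.0] [ 0.289 -0.217  0.049]
sign 0.66 [206.0, 124.0] [ 0.397 -0.257  0.024]
sign 0.64 [92.0, 175.0] [ 0.373 -0.441  0.02 ]
red [201. 120.] [186  97  32  48 730] [ 0.392 -0.255  0.081] [0.037 0.089]
red [380.8 204.3] [300 143 140 104 815] [ 0.611 -0.105  0.091] [0.086 0.093]
red [219.4 335.5] [211 328  18  16 216] [ 0.636 -0.368  0.149] [0.146 0.151]
4.9417
```

View pics/w1.png

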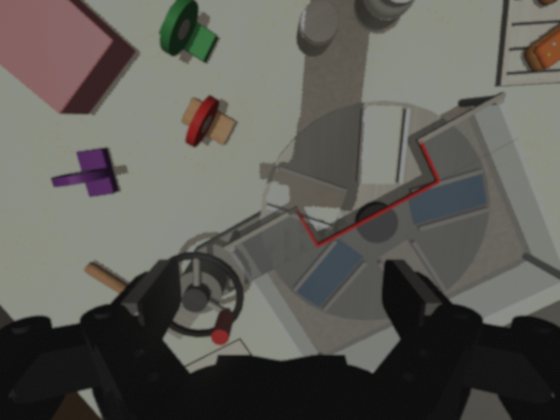

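Run:
```python
from h import *
from scipy.optimize import least_squares
im=cv2.imread("pics/w1.png"); C=np.load("pics/w1C.npy")
hsv=cv2.cvtColor(im,cv2.COLOR_BGR2HSV); r=((hsv[...,0]<8)|(hsv[...,0]>172))&(hsv[...,1]>130)
r[:143]=0; r[:,:298]=0; r[250:]=0
s=get_state(); P=pose("wrist",s)
X=plane(P,np.argwhere(r)[:,::-1],.091)[:,:2]
def seg(p,a,b):
    a,b=np.array(a),np.array(b); t=np.clip(((p-a)@(b-a))/((b-a)@(b-a)),0,1); return np.hypot(*(p-a-t[:,None]*(b-a)).T)
def f(v):
    c,sn=np.cos(v[2]),np.sin(v[2]); p=(X-v[:2])@np.array([[c,-sn],[sn,c]])
    return np.min([seg(p,[-.03,-.09],[-.03,.09]),seg(p,[-.09,-.09],[-.03,-.09]),seg(p,[-.09,.09],[-.03,.09])],0)
o=least_squares(f,[.65,-.1,0],loss="soft_l1",f_scale=.002); print("unit",o.x.round(4),"rms mm",1e3*np.sqrt(np.mean(f(o.x)**2)))
c,sn=np.cos(o.x[2]),np.sin(o.x[2]); Ru=np.array([[c,-sn],[sn,c]])
# wheel rim: dark pixels with z near .097
k=(np.abs(C[...,2]-.097)<.012)&(im.max(2)<60)&(np.arange(560)<260)&(np.arange(420)[:,None]>240)
W=C[k][:,:2]; 
g=lambda v:np.abs(np.hypot(*(W-v[:2]).T)-v[2])
o2=least_squares(g,[.59,-.385,.062],loss="soft_l1",f_scale=.003); print("wheel",o2.x.round(4),k.sum(),"in unit",(Ru.T@(o2.x[:2]-o.x[:2])).round(4))
# stall0 strip: bright pixels on disc, in unit sector
D=plane(P,[(u,v) for v in range(420) for u in range(560)],.031).reshape(420,560,3)[...,:2]
L=(D-o.x[:2])@Ru; rad=np.hypot(L[...,0],L[...,1]); ang=np.arctan2(L[...,1],-L[...,0]) # + = toward +y of opening dir
g=im.mean(2); sel=(rad>.06)&(rad<.165)&(ang>.05)&(ang<1.1)&(L[...,0]<-.035)&(g>np.percentile(g[(rad<.17)&(L[...,0]<-.04)],75))
y=L[sel]; print("strip",sel.sum())
best=cv2.minAreaRect((y*1000).astype(np.float32)); print(best)
m=y.mean(0); print("centroid",m.round(4),"angle",np.arctan2(m[1],-m[0]))
v=im.copy(); v[sel]=(0,255,0)
for a,b in [((-.03,-.09),(-.03,.09)),((-.09,-.09),(-.03,-.09)),((-.09,.09),(-.03,.09))]:
    p=pix(P,[[*(Ru@np.array(e)+o.x[:2]),.091] for e in (a,b)]).astype(int); cv2.line(v,p[0].tolist(),p[1].tolist(),(255,0,0),1)
th=np.linspace(0,6.3,60)
for ce,ra,z in [(o2.x[:2],.0675,.097),(o.x[:2],.175,.03)]:
    p=pix(P,np.c_[ce[0]+ra*np.cos(th),ce[1]+ra*np.sin(th),0*th+z]).astype(int)
    cv2.polylines(v,[p],True,(255,255,0),1)
cv2.imwrite("pics/w1o.png",v[60:360,120:520])
```

```text
unit [ 6.417e-01 -1.177e-01  2.000e-04] rms mm 1.6371155094916068
wheel [ 0.5929 -0.3883  0.0579] 1526 in unit [-0.0488 -0.2705]
strip 2851
((-92.31310272216797, 61.304420471191406), (65.25794219970703, 108.06063079833984), 60.06488037109375)
centroid [-0.096   0.0602] angle 0.5599035093570294
```

View pics/w1o.png

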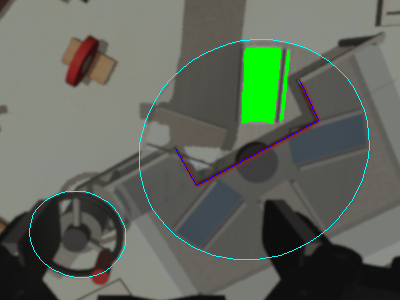

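Run:
```python
from h import *
from scipy.optimize import least_squares
ctrl.movep([.62,-.375,.24],q(np.radians(150)))
P,im,d=look("wrist","w2"); C=cloud(P,d)
hsv=cv2.cvtColor(im,cv2.COLOR_BGR2HSV); r=((hsv[...,0]<8)|(hsv[...,0]>172))&(hsv[...,1]>120)
n,l,st,ce=cv2.connectedComponentsWithStats(r.astype(np.uint8))
for i in range(1,n):
    if st[i,4]>60:
        k=(l==i); t=k&(C[...,2]>.145)
        print("red",ce[i].round(1),st[i,4],"top pts",t.sum(),C[t].mean(0).round(4) if t.any() else "", (C[t].min(0)+C[t].max(0))[:2]/2 if t.any() else "")
k=(np.abs(C[...,2]-.095)<.006)&(im.max(2)<80)
k&=np.hypot(C[...,0]-.592,C[...,1]+.389)<.085
W=C[k][:,:2]; rr=np.hypot(*(W-[.592,-.3887]).T); W=W[rr>.05]
for Rr in (None,.0615):
    g=(lambda v:np.hypot(*(W-v[:2]).T)-(Rr or v[2]))
    o=least_squares(g,[.59,-.385,.062],loss="soft_l1",f_scale=.003); print("wheel",o.x.round(4),len(W),np.abs(g(o.x)).mean())
a=np.arctan2(*(W-o.x[:2]).T[::-1]); print(np.histogram(a,8,(-np.pi,np.pi))[0])
print(get_state()["tcp_pos"].round(4))
```

```text
red [477.8  57.4] 1185 top pts 6 [ 0.5626 -0.3412  0.4044] [ 0.56256579 -0.34116513]
red [298.4 220.6] 505 top pts 501 [ 0.6366 -0.3678  0.1518] [ 0.6049066  -0.35996697]
wheel [ 0.5927 -0.391   0.0609] 4257 0.002741184905534487
wheel [ 0.5929 -0.391   0.062 ] 4257 0.002777888628962979
[610 530 517 478 184 664 649 625]
[ 0.6206 -0.3739  0.2419]
```

View pics/w2.png

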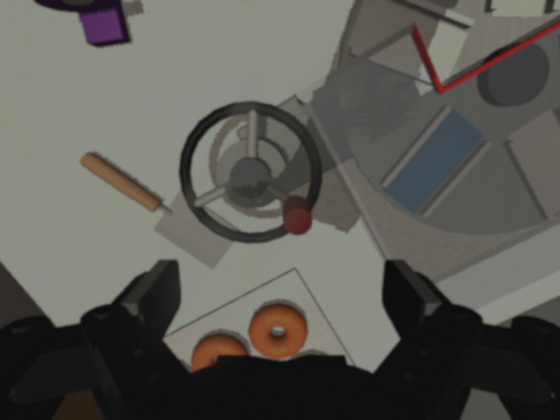

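```bash
cat >> h.py <<'E'
WC=np.array([.5928,-.391]); AW=np.radians(150); ZW=.1135
def knob(phi,r=.05): return WC+r*np.array([np.cos(phi),np.sin(phi)])
def grip_knob(phi):
    k=knob(phi); ctrl.movep([*k,.24],q(AW)); ctrl.movel([*k,ZW],max_speed=.15); ctrl.close_gripper(60)
def turn(phi,dphi,v=.1):
    n=max(1,int(np.ceil(dphi/np.radians(20)))); F=[]
    for i in range(1,n+1):
        ctrl.movel([*knob(phi+dphi*i/n),ZW],max_speed=v)
        s=get_state(); F.append([*np.round(s["contact_force"],1),np.round(s["width"]*1e3,1)])
    return F
def release():
    p=get_state()["tcp_pos"]; ctrl.ungrasp(); ctrl.movel([p[0],p[1],.24],max_speed=.25)
E
python3 - <<'E'
from h import *
phi=np.radians(27.9)
grip_knob(phi); s=get_state(); print(s["time"],s["tcp_pos"].round(4),s["width"],s["contact_force"].round(1))
for f in turn(phi,2.7,.07): print(f)
s=get_state(); print(s["time"],s["tcp_pos"].round(4)); v=s["tcp_pos"][:2]-WC; print(np.arctan2(v[1],v[0]),np.hypot(*v), phi+2.7)
E
```

```text
7.8083 [ 0.6367 -0.3684  0.1142] 0.02130209531846321 [-1.9 -0.1  3.7]
[np.float64(-3.3), np.float64(-1.2), np.float64(5.9), np.float64(21.3)]
[np.float64(-2.3), np.float64(0.3), np.float64(7.7), np.float64(21.3)]
[np.float64(-2.2), np.float64(-0.2), np.float64(7.4), np.float64(21.7)]
[np.float64(-2.0), np.float64(0.6), np.float64(8.0), np.float64(21.4)]
[np.float64(-2.8), np.float64(1.6), np.float64(8.6), np.float64(21.5)]
[np.float64(-4.2), np.float64(1.1), np.float64(9.5), np.float64(21.6)]
[np.float64(-3.6), np.float64(-0.7), np.float64(9.3), np.float64(21.2)]
[np.float64(-3.1), np.float64(-1.3), np.float64(7.5), np.float64(21.4)]
10.9417 [ 0.5424 -0.3945  0.1141]
-3.0726596890170317 0.05055311578251851 3.186946861306418
```

```bash
cat >> h.py <<'E'
U=np.array([.6417,-.1177]); YAW=0.0002
def stall_angle(P,im,name=None):
    "angle of the opening's stall off the unit's -x axis (positive: still to be turned forward), from rails/strip edges"
    from scipy.ndimage import map_coordinates
    c,s=np.cos(YAW),np.sin(YAW); g=cv2.cvtColor(im,cv2.COLOR_BGR2GRAY)
    # rectified top view of the disc plane: rows = unit y (0.5 mm), cols = unit x -0.175..-0.05
    X,Y=np.meshgrid(np.arange(-.172,-.05,.0005),np.arange(-.07,.07,.0005))
    W=np.c_[(c*X-s*Y).ravel()+U[0],(s*X+c*Y).ravel()+U[1],np.full(X.size,.031)]
    p=pix(P,W); r=cv2.remap(im,p[:,0].reshape(X.shape).astype(np.float32),p[:,1].reshape(X.shape).astype(np.float32),cv2.INTER_LINEAR)
    if name: cv2.imwrite(f"pics/{name}.png",cv2.resize(r,None,fx=2,fy=2))
    L=cv2.createLineSegmentDetector().detect(cv2.cvtColor(r,cv2.COLOR_BGR2GRAY))[0]
    out=[]
    for x1,y1,x2,y2 in L[:,0]:
        n=np.hypot(x2-x1,y2-y1); a=np.arctan2(y2-y1,x2-x1); a=(a+np.pi/2)%np.pi-np.pi/2
        if n>60 and abs(a)<.6: out.append((round(n/2),round(float(np.degrees(a)),1),round(float((y1+y2)/4-70),1)))
    return sorted(out,reverse=True)
E
python3 - <<'E'
from h import *
release()
ctrl.movep([.50,-.1177,.28],q(np.pi))
P,im,d=look("wrist","w3"); print(stall_angle(P,im,"w3r")); print(get_state()["time"])
E
```

```text
[]
13.3833
```

View pics/w3r.png

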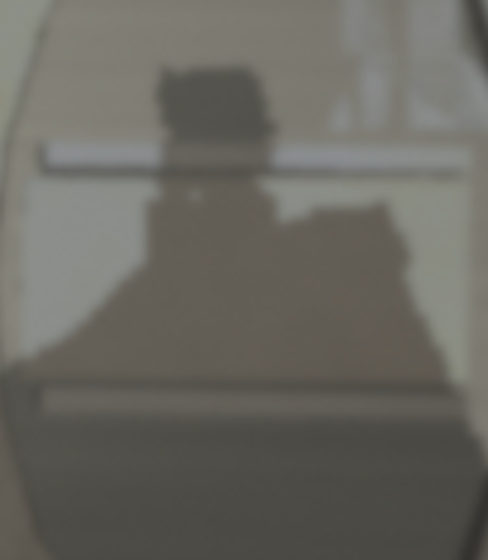

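```bash
cat >> h.py <<'E'
def doughnuts(P,im,d):
    C=cloud(P,d); out=[]
    for m in dets("wrist","doughnut0",.35):
        k=m["mask"]&(d>0)
        z=np.percentile(C[k][:,2],80)
        X=plane(P,np.argwhere(m["mask"])[:,::-1],z-.008)[:,:2]
        c,(w,h),a=cv2.minAreaRect((X*1000).astype(np.float32)); a=a if w>h else a+90; a=(a+90)%180-90
        out.append((np.array(c)/1000,np.radians(a),max(w,h),min(w,h),z,np.median(im[m["mask"]],0),round(m["p"],2),m["mask"]))
    return out
E
python3 - <<'E'
from h import *
ctrl.movep([.50,.27,.34],q(np.radians(90)))
P,im,d=look("wrist","w4"); np.save("pics/w4d.npy",d)
for o in doughnuts(P,im,d): print(o[0].round(4),round(np.degrees(o[1]),1),np.round(o[2:4],1),o[4].round(4),o[5],o[6])
C=cloud(P,d)
for m in dets("wrist","ring0"): print("ring",C[m["mask"]].mean(0).round(3),m["p"])
print(get_state()["time"])
E
```

```text
[0.5244 0.3832] 85.7 [104.3  41.3] 0.0359 [40. 47. 64.] 0.9
[0.4658 0.2637] -78.4 [102.1  39.5] 0.0359 [45. 58. 87.] 0.85
[0.4432 0.4211] -80.3 [103.3  39.8] 0.0359 [36. 45. 61.] 0.77
[0.5411 0.2264] -82.3 [103.6  39.4] 0.0358 [ 49.  77. 117.] 0.71
ring [0.387 0.306 0.028] 0.88
ring [0.599 0.34  0.028] 0.72
15.3917
```

View pics/w4.png

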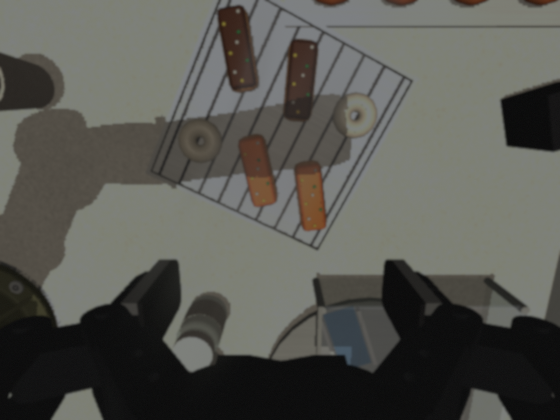

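```bash
cat >> h.py <<'E'
OP=U+np.array([-.112,0])
def pick(c,ang,along=0.,across=0.,z=.016):
    "grasp a doughnut at centre c, axis ang; returns centre offset along tool x and grasp z"
    a=ang%np.pi; x=np.array([np.cos(a),np.sin(a)]); y=np.array([np.sin(a),-np.cos(a)])
    t=np.array(c)+along*x+across*y
    ctrl.movep([*t,.15],q(a)); ctrl.movel([*t,z],max_speed=.15); ctrl.close_gripper(60)
    s=get_state(); off=(np.array(c)-s["tcp_pos"][:2])@x; zg=s["tcp_pos"][2]
    print("grasp",s["tcp_pos"].round(4),"w",round(s["width"]*1e3,1),"F",s["contact_force"].round(1))
    ctrl.movel([*t,.22],max_speed=.25); s=get_state(); print("lift w",round(s["width"]*1e3,1),s["contact_force"].round(1),s["time"])
    return off,zg
def place(off,zg,a=np.pi,dz=.0265):
    x=np.array([np.cos(a),np.sin(a)]); t=OP-off*x
    ctrl.movep([*t,.22],q(a)); print("carry w",round(get_state()["width"]*1e3,1))
    ctrl.movel([*t,zg+dz+.02],max_speed=.2); s=get_state(); print("above",s["tcp_pos"].round(4),s["contact_force"].round(1))
    z=zg+dz; e=t-s["tcp_pos"][:2]; ctrl.movel([*(t+e),z],max_speed=.06); s=get_state()
    print("down",s["tcp_pos"].round(4),s["contact_force"].round(1),"w",round(s["width"]*1e3,1))
    ctrl.ungrasp(); ctrl.movel([*t,.16],max_speed=.2)
E
python3 - <<'E'
from h import *
off,zg=pick([.442,.418],np.radians(99.7)); print(off,zg)
P,im,d=look("wrist","w5")
open("g.txt","w").write(f"{off} {zg}")
E
```

```text
grasp [0.442 0.418 0.016] w -0.0 F [ 0.1  0.5 -1.5]
lift w -0.1 [-0.8  0.3 -0.6] 19.1417
1.759717322332837e-05 0.01597922587651185
```

View pics/w5.png

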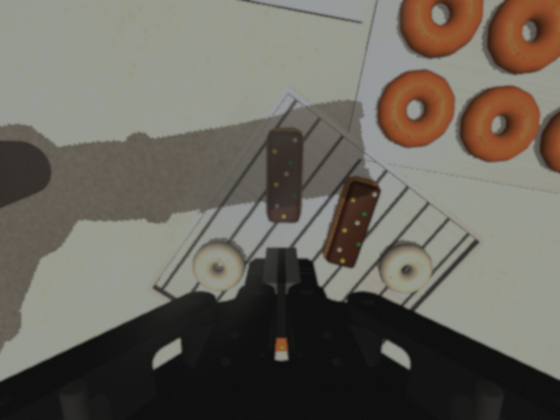

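Run:
```python
from h import *
P,im,d=look("wrist")
for o in doughnuts(P,im,d): print(o[0].round(4),round(np.degrees(o[1]),1),np.round(o[2:4],1),o[4].round(4),o[6])
Pt,imt,dt=look("top"); C=cloud(Pt,dt)
for m in dets("top","doughnut0"):
    print("top",np.round(m["point"]),[(C[m["mask"]][:,i].min().round(3),C[m["mask"]][:,i].max().round(3)) for i in range(3)],m["p"])
print(pix(P,[[.442,.418,.02]]))
```

```text
[0.4419 0.425 ] -80.9 [101.8  38.4] 0.0358 0.73
[0.5232 0.3864] 85.1 [104.5  43.1] 0.0357 0.59
[0.4733 0.2195] -80.1 [17.  13.5] 0.0361 0.44
top [119. 240.] [(np.float64(0.419), np.float64(0.468)), (np.float64(-0.064), np.float64(0.468)), (np.float64(-0.002), np.float64(1.186))] 0.94
top [190. 204.] [(np.float64(0.429), np.float64(0.566)), (np.float64(-0.064), np.float64(0.272)), (np.float64(0.002), np.float64(1.186))] 0.91
top [135. 208.] [(np.float64(0.504), np.float64(0.551)), (np.float64(0.331), np.float64(0.433)), (np.float64(-0.001), np.float64(0.041))] 0.6
top [299. 208.] [(np.float64(0.429), np.float64(0.622)), (np.float64(-0.262), np.float64(0.026)), (np.float64(-0.003), np.float64(1.186))] 0.53
top [312. 166.] [(np.float64(0.429), np.float64(0.883)), (np.float64(-0.471), np.float64(0.084)), (np.float64(-0.005), np.float64(1.186))] 0.31
[[283.01111041 181.50030893]]
```

Run:
```python
from h import *
ctrl.ungrasp(); a=np.radians(99.7); p=[.442,.418]
def st(n):
    s=get_state(); print(n,s["tcp_pos"].round(4),"w",round(s["width"]*1e3,1),s["contact_force"].round(1),round(s["time"],2)); 
    return look("wrist")[1],look("side")[1]
ctrl.movel([*p,.05]); st("50")
ctrl.movel([*p,.016],max_speed=.1); A=st("open down")
ctrl.close_gripper(30); B=st("closed")
cr=lambda i:cv2.resize(i[110:250,100:300],(400,280))
cv2.imwrite("pics/m1.png",np.vstack([np.hstack([cv2.resize(A[0],(400,300)),cv2.resize(B[0],(400,300))]),np.hstack([cr(A[1]),cr(B[1])])]))
```

```text
50 [0.4426 0.4183 0.0509] w 85.1 [0.6 0.6 0. ] 21.46
open down [0.442  0.4178 0.0159] w 85.6 [-0.1  0.1 -0.1] 22.05
closed [0.442 0.418 0.016] w -0.2 [-0.7 -0.4 -0.6] 22.92
```

View pics/m1.png

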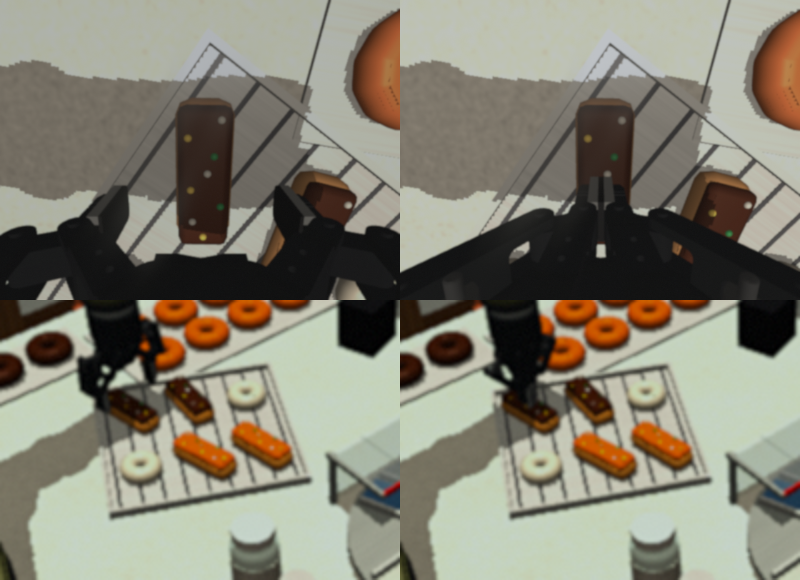

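Run:
```python
from h import *
s=get_state(); print(s["tcp_pos"].round(4),s["eef_rot"].round(4),s["qpos"].round(4))
P,im,d=look("wrist"); C=cloud(P,d)
print("cam",P[0].round(3))
for rc in [(160,285),(190,285),(220,285),(250,281),(255,270),(160,200),(60,280),(100,200)]: print(rc,d[rc].round(4),C[rc].round(4))
for m in dets("wrist","doughnut0"): print(m["p"],np.round(m["point"]),C[m["mask"]&(d>0)].mean(0).round(3))
ctrl.ungrasp(); P,im,d=look("wrist"); C=cloud(P,d)
for rc in [(160,285),(190,285),(220,285),(240,285),(320,285),(60,280)]: print(rc,d[rc].round(4),C[rc].round(4))
```

```text
[0.442 0.418 0.016] [0.     0.6448 0.7643 0.    ] [-1.2007e+00  7.9900e-01  6.9990e-01  1.7747e+00 -6.7910e-01  8.2570e-01
  3.0000e-04]
cam [0.43  0.483 0.179]
(160, 285) 0.1436 [0.4346 0.4666 0.0351]
(190, 285) 0.1473 [0.4369 0.4536 0.0348]
(220, 285) 0.1509 [0.4393 0.4401 0.0347]
(250, 281) 0.1456 [0.4394 0.429  0.0432]
(255, 270) 0.138 [0.4348 0.4291 0.0509]
(160, 200) 0.1782 [3.913e-01 4.550e-01 4.000e-04]
(60, 280) 0.1531 [0.4252 0.5085 0.0138]
(100, 200) 0.1713 [ 0.3878  0.4852 -0.0006]
0.91 [446. 285.] [0.522 0.418 0.03 ]
0.66 [289. 197.] [0.438 0.449 0.033]
(160, 285) 0.144 [0.4346 0.4665 0.0347]
(190, 285) 0.1469 [0.4368 0.4537 0.0352]
(220, 285) 0.1492 [0.4391 0.4406 0.0364]
(240, 285) 0.1531 [0.4409 0.4308 0.035 ]
(320, 285) 0.1636 [0.448  0.3902 0.0352]
(60, 280) 0.1536 [0.4252 0.5086 0.0133]
```

Run:
```python
from h import *
ctrl.movel([.442,.418,.15]); ctrl.close_gripper(30)
s=get_state(); P,im,d=look("wrist","w6"); C=cloud(P,d)
w,x,y,z=s["eef_rot"]; R=Ro.from_quat([x,y,z,w]).as_matrix()
T=(C-s["tcp_pos"])@R
for r in range(222,300,6): print(r,d[r,281].round(4),T[r,281].round(4), T[r,270].round(4), im[r,281])
```

```text
222 0.2909 [-0.02   -0.0007  0.1148] [-0.0201 -0.0103  0.1152] [41 45 53]
228 0.2931 [-0.0257 -0.0007  0.1156] [-0.0257 -0.0103  0.1157] [45 52 70]
234 0.2938 [-0.031  -0.0007  0.1149] [-0.0309 -0.0103  0.1146] [45 55 75]
240 0.294 [-0.0361 -0.0007  0.1137] [-0.0362 -0.0104  0.1139] [ 54 100 115]
246 0.3308 [-0.0546 -0.0007  0.1469] [-0.0547 -0.0115  0.1471] [106 109 110]
252 0.1415 [ 0.0119 -0.0008 -0.0312] [ 0.0113 -0.0055 -0.0297] [31 32 32]
258 0.1369 [ 0.0114 -0.0008 -0.0362] [ 0.0116 -0.0052 -0.0368] [26 28 29]
264 0.1311 [ 0.0114 -0.0008 -0.0422] [ 0.0118 -0.005  -0.0431] [24 25 25]
270 0.125 [ 0.0118 -0.0008 -0.0484] [ 0.0116 -0.0049 -0.048 ] [19 20 21]
276 0.1201 [ 0.0119 -0.0008 -0.0534] [ 0.0111 -0.0047 -0.052 ] [17 17 18]
282 0.1171 [ 0.0112 -0.0008 -0.0567] [ 0.0113 -0.0046 -0.057 ] [20 20 21]
288 0.1156 [ 0.0099 -0.0008 -0.0587] [ 0.0128 -0.0044 -0.064 ] [27 28 29]
294 0.1179 [ 0.0067 -0.0008 -0.0571] [ 0.0128 -0.0042 -0.0679] [27 27 28]
```

```bash
sed -i 's/ZW=.1135/ZW=.090/; s/z=.016):/z=-.012):/' h.py
python3 - <<'E'
from h import *
ctrl.ungrasp()
off,zg=pick([.442,.418],np.radians(99.5)); print(off,zg)
open("g.txt","w").write(f"{off} {zg}")
E
```

```text
grasp [ 0.4424  0.4183 -0.0114] w 39.0 F [-0.4  0.   5.6]
lift w 38.9 [-0.8 -0.8 -1.2] 29.6417
-0.00022480617803614152 -0.011357983300845628
```

```bash
cat >> h.py <<'E'
def check(name):
    "look at the opening from behind and list long doughnuts in it"
    ctrl.movep([.46,-.1177,.24],q(np.pi)); P,im,d=look("wrist",name)
    for o in doughnuts(P,im,d):
        if np.hypot(*(o[0]-OP))<.12: print("stall doughnut err mm",((o[0]-OP)*1000).round(1),"ang",round(np.degrees(o[1]),1),np.round(o[2:4]),"z",o[4].round(4),o[6])
E
python3 - <<'E'
from h import *
off,zg=map(float,open("g.txt").read().split())
place(off,zg); check("w7"); print(get_state()["time"])
E
```

```text
carry w 39.0
above [ 0.5302 -0.1179  0.036 ] [-0.5 -0.3 -1. ]
down [ 0.5289 -0.1181  0.0149] [ 1.1 -2.3 -0.6] w 39.2
stall doughnut err mm [-8.3  1.5] ang 0.4 [106.  39.] z 0.0618 0.83
34.85
```

View pics/w7.png

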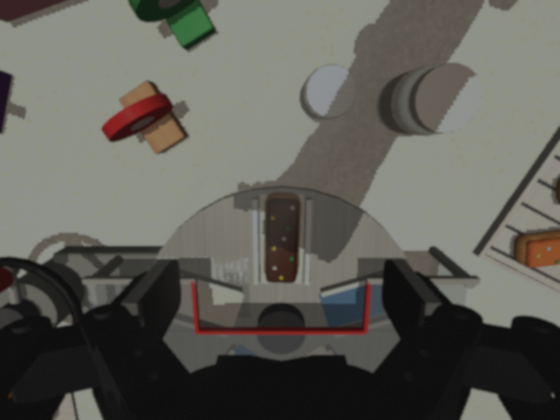

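```bash
cat >> h.py <<'E'
def full_turn(phi=3.20,v=.1):
    grip_knob(phi); s=get_state(); print("knob",s["tcp_pos"].round(4),round(s["width"]*1e3,1))
    F=turn(phi,2*np.pi,v); F=np.array(F); print("F max",np.abs(F[:,:3]).max(0),"w",F[:,3].min(),F[:,3].max())
    s=get_state(); e=s["tcp_pos"][:2]-WC; print("phi end",np.arctan2(e[1],e[0])%(2*np.pi),np.hypot(*e),"t",s["time"]); release()
E
python3 - <<'E'
from h import *
full_turn()
ctrl.movep([.50,-.1177,.28],q(np.pi)); P,im,d=look("wrist"); stall_angle(P,im,"w8r")
C=cloud(P,d)
for c,a in [((.524,.3845),86)]:
    off,zg=pick(c,np.radians(a),along=.015); open("g.txt","w").write(f"{off} {zg}")
E
```

```text
knob [ 0.5434 -0.3938  0.0905] 22.9
F max [4.4 5.4 9.4] w 22.5 23.0
phi end 3.201329522871234 0.04943708508260958 t 43.5583
grasp [ 0.5254  0.3996 -0.0113] w 38.9 F [ 0.4 -0.9  4.3]
lift w 39.2 [-0.   0.7 -0.7] 50.8167
```

View pics/w8r.png

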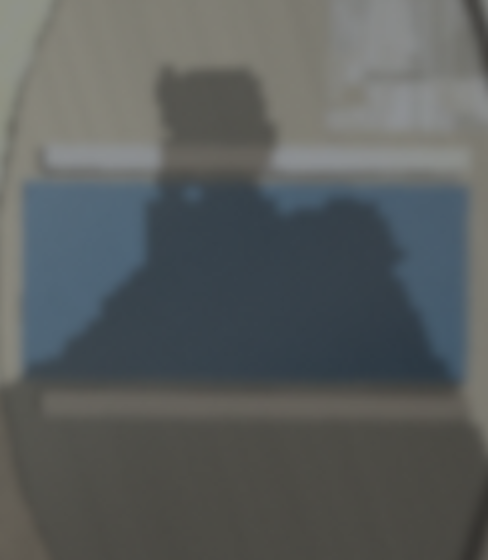

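Run:
```python
from h import *
off,zg=map(float,open("g.txt").read().split())
place(off,zg); check("w9"); full_turn()
off,zg=pick((.5411,.2264),np.radians(97.7),along=-.02,across=.008); open("g.txt","w").write(f"{off} {zg}")
```

```text
carry w 38.9
above [ 0.5151 -0.118   0.0359] [-0.4 -0.5 -1.2]
down [ 0.5137 -0.1176  0.0148] [ 0.  -1.8 -1.2] w 38.8
stall doughnut err mm [ 74.8 -77.6] ang -2.2 [53. 37.] z 0.0614 0.77
stall doughnut err mm [-2.4  1. ] ang -0.1 [107.  40.] z 0.0618 0.7
knob [ 0.5433 -0.3938  0.0904] 22.6
F max [4.4 5.5 9.6] w 22.2 23.2
phi end 3.199479453168689 0.04952108776493805 t 64.6917
grasp [ 0.552   0.2078 -0.0114] w 39.2 F [-1.8  0.7  4.7]
lift w 38.8 [-1.2 -0.5 -2.5] 71.05
```

Run:
```python
from h import *
off,zg=map(float,open("g.txt").read().split())
place(off,zg); check("w10"); full_turn()
ctrl.movep([.46,.25,.24],q(np.radians(101))); P,im,d=look("wrist","w11")
b=None
for o in doughnuts(P,im,d):
    print(o[0].round(4),round(np.degrees(o[1]),1),np.round(o[2:4],1),o[4].round(4),o[6])
    if np.hypot(*(o[0]-[.4658,.2637]))<.02 and b is None: b=o
c,a=(b[0],b[1]) if b else ((.4658,.2637),np.radians(101.6))
off,zg=pick(c,a); open("g.txt","w").write(f"{off} {zg}")
```

```text
carry w 38.8
above [ 0.5503 -0.118   0.036 ] [ 0.2  0.2 -0.3]
down [ 0.5489 -0.1177  0.0148] [ 1.  -0.9 -1.9] w 39.1
stall doughnut err mm [ 76.7 -79.2] ang -18.4 [47. 47.] z 0.0615 0.75
stall doughnut err mm [-1.7  1.1] ang 0.8 [106.  39.] z 0.0617 0.7
knob [ 0.5434 -0.3937  0.0904] 22.5
F max [5.1 4.9 8.5] w 22.1 23.1
phi end 3.202632875174477 0.04942231628891701 t 84.5583
[0.4652 0.2635] -79.0 [99.8 40.9] 0.0358 0.74
[0.4955 0.3234] -26.5 [305. 304.] 0.0046 0.4
grasp [ 0.4655  0.2637 -0.0114] w 39.0 F [-1.1  0.7  5.4]
lift w 39.2 [ 0.2  0.  -1.5] 91.6083
```

Run:
```python
from h import *
off,zg=map(float,open("g.txt").read().split())
place(off,zg); check("w12"); full_turn()
ctrl.movep([.41,-.24,.26],q(np.radians(120))); P,im,d=look("wrist","w13"); C=cloud(P,d); np.save("pics/w13C.npy",C)
hsv=cv2.cvtColor(im,cv2.COLOR_BGR2HSV)
for m in dets("wrist","sign"):
    k=m["mask"]; h=np.median(hsv[k],0); print("sign",m["p"],np.round(m["point"]),np.median(C[k],0).round(3),h)
r=((hsv[...,0]<8)|(hsv[...,0]>172))&(hsv[...,1]>120)
n,l,st,ce=cv2.connectedComponentsWithStats(r.astype(np.uint8))
for i in range(1,n):
    if st[i,4]>300:
        X=C[l==i]; X=X[(X[:,2]<.1)&(X[:,2]>.01)]
        t=X[X[:,2]>.06]; u,sv,vt=np.linalg.svd(t[:,:2]-t[:,:2].mean(0),full_matrices=False)
        print("red",ce[i].round(),st[i,4],"top",t.mean(0).round(4),"zmax",np.percentile(X[:,2],98).round(4),"chord dir deg",np.degrees(np.arctan2(vt[0,1],vt[0,0])).round(1),"spans",np.ptp((t[:,:2]-t[:,:2].mean(0))@vt.T,axis=0).round(3))
        t=X[X[:,2]>.082]; print("  z>.082",t.mean(0).round(4),len(t))
print(get_state()["time"])
```

```text
carry w 38.9
above [ 0.5302 -0.1179  0.0359] [ 0.3  0.1 -0.8]
down [ 0.5289 -0.1177  0.0147] [ 0.2 -1.6 -1.2] w 38.6
stall doughnut err mm [-1.4  1.5] ang 0.1 [105.  39.] z 0.0617 0.97
stall doughnut err mm [ 75.  -74.2] ang -3.6 [53. 44.] z 0.0615 0.75
knob [ 0.5435 -0.3938  0.0905] 22.8
F max [5.  5.5 9.4] w 22.4 22.9
phi end 3.2013602386333093 0.04942412444419453 t 105.1333
sign 0.96 [187. 104.] [ 0.288 -0.217  0.05 ] [ 64. 122.  79.]
sign 0.84 [263. 183.] [ 0.393 -0.257  0.02 ] [14. 96. 98.]
sign 0.61 [188. 297.] [ 0.387 -0.434  0.019] [144.  65.  58.]
red [511. 171.] 2087 top [ 0.6024 -0.1149  0.0876] zmax 0.0925 chord dir deg -86.3 spans [0.19  0.081]
  z>.082 [ 0.6016 -0.1187  0.0897] 1839
107.45
```

View pics/w13.png

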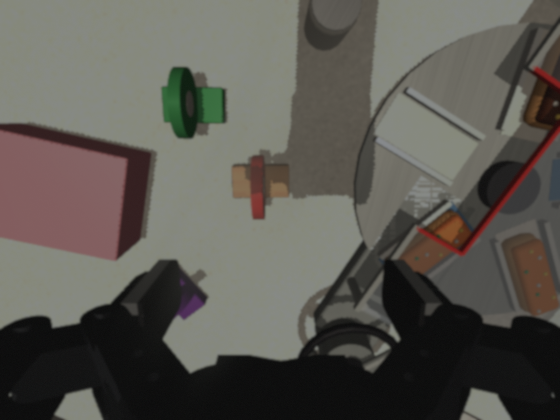

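Run:
```python
from h import *
im=cv2.imread("pics/w13.png"); C=np.load("pics/w13C.npy")
hsv=cv2.cvtColor(im,cv2.COLOR_BGR2HSV); w=np.zeros(im.shape[:2],bool); w[145:228,222:298]=1
P=pose("wrist",get_state())
red=w&((hsv[...,0]<10)|(hsv[...,0]>170))&(hsv[...,1]>120)
t=C[red]; print(red.sum(),np.percentile(t[:,2],[2,50,98]).round(3))
for lo in (.05,.075):
    s=C[red&(C[...,2]>lo)&(C[...,2]<.1)]; mu=s[:,:2].mean(0); vt=np.linalg.svd(s[:,:2]-mu,full_matrices=False)[2]
    print(lo,len(s),mu.round(4),"chord deg",np.degrees(np.arctan2(vt[0,1],vt[0,0])).round(1),np.ptp((s[:,:2]-mu)@vt.T,axis=0).round(4))
foot=w&(np.abs(C[...,2]-.020)<.004)
c,(a,b),g=cv2.minAreaRect((C[foot][:,:2]*1000).astype(np.float32)); print("foot",np.round(c,1),round(a),round(b),round(g,1),foot.sum(),np.median(C[foot][:,2]))
```

```text
324 [0.072 0.087 0.09 ]
0.05 321 [ 0.3963 -0.2646] chord deg -59.9 [0.0598 0.0108]
0.075 292 [ 0.398  -0.2675] chord deg -61.2 [0.0562 0.0111]
foot [ 391.6 -259.9] 70 39 30.6 1355 0.019279799536108866
```

Run:
```python
from h import *
a=np.radians(120.6); t=np.array([.392,-.2597])
ctrl.movel([*t,.20],q(a)) if False else ctrl.movep([*t,.20],q(a))
ctrl.movel([*t,.038],max_speed=.1); ctrl.close_gripper(60)
s=get_state(); zg=s["tcp_pos"][2]; print(s["tcp_pos"].round(4),s["width"],s["contact_force"].round(1))
ctrl.movel([*t,zg+.12],max_speed=.1); s=get_state(); print("lift",s["width"],s["contact_force"].round(1))
ctrl.movep([*OP,.22],q(np.pi/2)); s=get_state(); print("above",s["tcp_pos"].round(4),s["width"])
P,im,d=look("side","s2"); open("g.txt","w").write(f"0 {zg}"); print(s["time"])
cv2.imwrite("pics/s2c.png",cv2.resize(im[80:330,180:480],(720,600)))
```

```text
[ 0.392  -0.2596  0.0379] 0.01102136237401974 [ 0.  -0.2 -0.1]
lift 0.011328338151096075 [ 0.3 -0.2 -1. ]
above [ 0.5289 -0.1184  0.2195] 0.011179865033280093
112.4417
```

View pics/s2c.png

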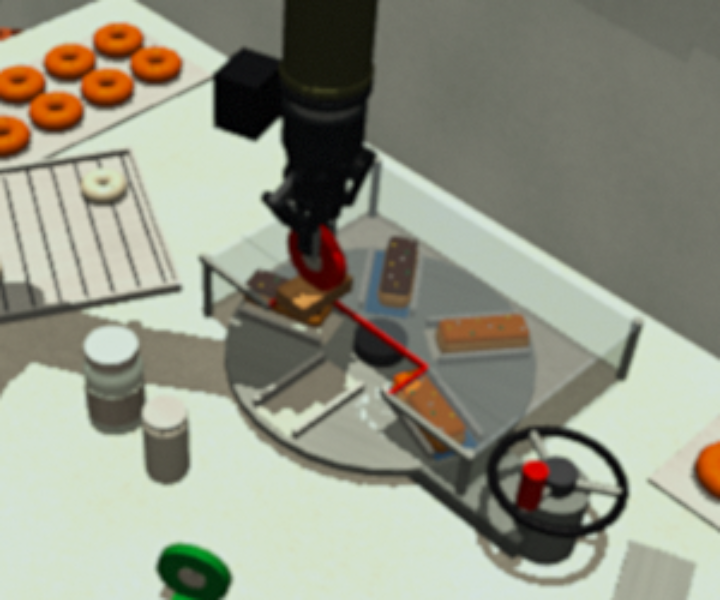

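Run:
```python
from h import *
_,zg=map(float,open("g.txt").read().split()); z=zg+.0305
ctrl.movel([*OP,z+.02],max_speed=.1); s=get_state(); print(s["tcp_pos"].round(4),s["width"],s["contact_force"].round(1))
e=OP-s["tcp_pos"][:2]; ctrl.movel([*(OP+e*.8),z],max_speed=.04); s=get_state(); print(s["tcp_pos"].round(4),s["contact_force"].round(1),s["width"])
ctrl.ungrasp(); p=get_state()["tcp_pos"]; ctrl.movel([p[0],p[1],.20],max_speed=.12)
ctrl.movep([.44,-.1177,.28],q(np.pi)); P,im,d=look("wrist","w14"); C=cloud(P,d)
w=np.hypot(C[...,0]-OP[0],C[...,1]-OP[1])<.06
foot=w&(np.abs(C[...,2]-.050)<.004); c,(a,b),g=cv2.minAreaRect((C[foot][:,:2]*1000).astype(np.float32)); print("foot err",(np.array(c)-OP*1000).round(1),round(a),round(b),g,"z",np.median(C[foot][:,2]))
print("top z",np.percentile(C[w][:,2],99.5)); stall_angle(P,im)
ctrl.movep([.30,.35,.35],q(np.radians(150)))
t=get_state()["time"]; P,ims,d=look("side")
cv2.imwrite("pics/fin.png",np.hstack([cv2.resize(im[60:380,130:450],(400,400)),cv2.resize(ims[80:400,160:480],(400,400))])); print(t)
```

```text
[ 0.53   -0.1179  0.089 ] 0.011202350892514753 [ 0.1 -0.8 -1.7]
[ 0.5293 -0.1175  0.0681] [ 0.2  0.6 -1.7] 0.011037094335025623
foot err [-20.9  -0.9] 39 31 89.7553482055664 z 0.049304177306827734
top z 0.11950958340856213
119.4917
```

View pics/fin.png

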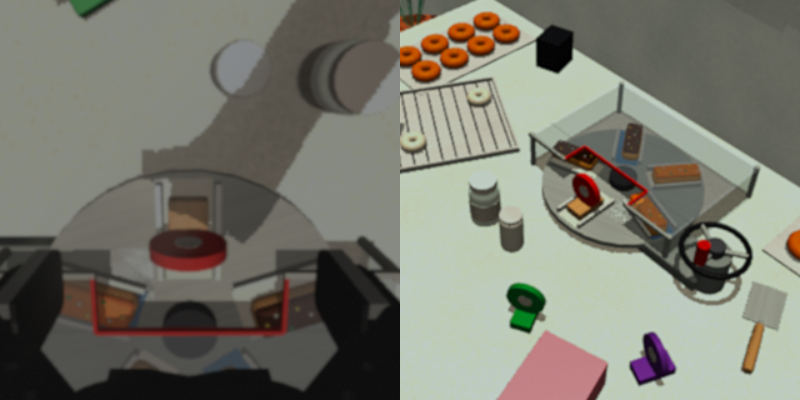

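```bash
python3 -c "
from h import *
ctrl.pause(.5); print(get_state()['contact_force'].round(1)); ticket.close_job()"
```

```text
[-0.4  0.2  0.1]
the job is handed in; nothing more can be done
```

The carousel is dressed and the job is handed in at about 120 s on the robot's clock. All four long iced doughnuts lie flat and iced side up under the hood. The red ring sign stands upright in the last stall, square in the opening.

- **Wheel:** I wound it forward 2.7 rad until stall 0 stood square. Then I placed one doughnut and gave one full turn, four times over, filling stalls 0 to 3. Forces at the knob stayed below 10 N.
- **Doughnuts:** The first sits about 8 mm too far out along its stall, though still on the disc. The other three are within about 3 mm along and 2 mm across. All lie flat, with their tops at 62 mm.
- **Sign:** Its top reads 119.5 mm, against 120 mm expected. The foot is about 1 to 1.5 mm off centre, estimated from the half of it that shows in the picture.
- **Stalls:** I checked squareness by eye from the rails, and it was good to better than 1° at stalls 0 and 1. Stalls 2 to 4 I judged only from the knob coming back to the same angle each turn and from the final pictures.
- **Rest of the counter:** The rings, jar, shaker, spatula and the green and purple signs looked untouched in the final side picture.

**What disagreed:** The first two tries at a doughnut closed on nothing and moved nothing. The wrist camera showed the fingertips ending about 28 mm short of the reported tool point, so I lowered the later grasps to match. My automatic rail-angle detection found no lines, so I read the rails from the pictures instead.

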